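# Assemble the two-tier specimen drying stand

### The job

Put the specimen drying stand together: lower the blue deck over all four posts until it lies level on the black sleeves, then take the aluminium deck out of the draining rack, lay it down on the bench so that you can take it flat by its long sides, and lower it over the same four posts until it lies level on the upper shoulders. Lower the decks onto the posts rather than dropping them, and leave the beaker, the green jar and the red specimen where they stand.

Things in the scene. Friction and masses are not known exactly. Their poses are not given: they have to be found in the camera images.
- lower_deck_center (a point): Centre (half-way up) of the blue plastic lower deck: plate 64 mm (its x) by 140 mm (y) by 8 mm thick (z), 85 to 170 g, flat on the bench. Four 17 mm round holes at x = +-22, y = +-54 mm, three slots between. Symmetric: either end or face will do. Once it is gone, the bench where it lay, between rack (left), stand (right) and power strip (behind), is free: x 0.37 to 0.52 m, y -0.10 to 0.10 m.
- upper_deck_center (a point): Centre of the aluminium upper deck: the same plate outline, 64 mm by 140 mm by 8 mm thick, 110 to 225 g, with four round holes of 11 mm diameter. Its own axes: x is the plate's normal (8 mm thick), y runs along the 140 mm length, z across the 64 mm width; holes at y = +-54 mm, z = +-22 mm. At the start it stands on a long edge in the rack (z up), its top edge 72 mm above the bench. Symmetric: either end and either face may be used.
- stand: Drying stand, fixed to the bench. Origin: centre of its underside, on the bench. Grey base plate 60 mm (x) by 150 mm (y) by 8 mm. Four upright stepped posts at x = +-22 mm, y = +-54 mm. Each: black sleeve 22 mm in diameter up to 40 mm above the bench (its top carries the lower deck), then steel 14 mm in diameter up to 75 mm (its 1.5 mm bevelled shoulder carries the upper deck), then a pin 8 mm in diameter, tapering from 95 mm up to a rounded tip at 103 mm.
- lower_seat (a point): On the stand's vertical centre line, 44 mm above the bench: where the blue deck's centre must be when it is seated on the sleeves. Axes as the stand.
- upper_seat (a point): On the stand's vertical centre line, 79 mm above the bench: where the aluminium deck's centre must be when it is seated on the upper shoulders. Axes as the stand.
- rack: Draining rack, fixed to the bench. Origin: centre of its underside, on the bench. White base plate 90 mm (x) by 160 mm (y) by 8 mm, on which the deck's lower edge stands; two low rims (12.5 mm high) along its long sides at x = +-37 mm. A slot along y at x = 0, 10 mm wide, is formed by four steel wire hoops 6 mm thick at x = +-8 mm, y = +-33 to +-59 mm, up to 39 mm above the bench; the middle (y within +-30 mm) and the top 33 mm of the deck are free.
- beaker: Bystander, loose: clear plastic beaker, 52 mm across, 66 mm tall. Origin at the centre of its underside.
- green_jar: Bystander, loose: small round jar with green lid, 47 mm across, 36 mm tall. Origin at the centre of its underside.
- red_specimen: Bystander, loose: red-brown moulded specimen disc, 30 mm across, 20 mm tall. Origin at the centre of its underside.
Not all that is in view belongs to the job. Several things have the shape of the stand; the one meant has the colours described above.

How it is judged (in metres and radians):
On the way, in this order (a step that is already met when the one before it is completed fails the run):
1. the blue deck is seated level on the black sleeves of the stand (horizontal distance between lower_deck_center and lower_seat below 0.005 m and z of lower_deck_center in the frame of lower_seat between -0.004 and 0.004 m and angle between the z axis of lower_deck_center and the z axis of stand, either way round below 0.05 rad and angle between the y axis of lower_deck_center and the y axis of stand, either way round below 0.09 rad), for 0.2 s.
2. the aluminium deck is seated level on the upper shoulders above it (horizontal distance between upper_deck_center and upper_seat below 0.005 m and z of upper_deck_center in the frame of upper_seat between -0.004 and 0.004 m and angle between the x axis of upper_deck_center and the z axis of stand, either way round below 0.05 rad and angle between the y axis of upper_deck_center and the y axis of stand, either way round below 0.09 rad), for 0.2 s.
At the end, for the whole second after the job is handed in: Blue deck on the sleeves and aluminium deck on the upper shoulders of the stand: each centre within 5 mm sideways and 4 mm in height of its seat, level to 0.05 rad, lengthwise with the stand to 0.09 rad, and at rest (all of step 1 and all of step 2 and linear speed of each of lower_deck, upper_deck below 0.02 m/s); the robot touches nothing.
It fails at once if a deck is let fall onto the stand from more than 20 mm above its seat ((horizontal distance between lower_deck_center and lower_seat below 0.04 m and z of lower_deck_center in the frame of lower_seat above 0.02 m and contact force between the fingers and lower_deck below 0.02 N and linear speed of lower_deck above 0.25 m/s) or (horizontal distance between upper_deck_center and upper_seat below 0.04 m and z of upper_deck_center in the frame of upper_seat above 0.02 m and contact force between the fingers and upper_deck below 0.02 N and linear speed of upper_deck above 0.25 m/s)).
It fails at once if the beaker is pushed more than 30 mm or knocked over (distance of beaker from where it was at the start of the episode above 0.03 m or angle between beaker's own z axis and vertical above 0.5 rad).
It fails at once if the green jar is pushed more than 30 mm or knocked over (distance of green_jar from where it was at the start of the episode above 0.03 m or angle between green_jar's own z axis and vertical above 0.5 rad).
It fails at once if the red specimen is pushed more than 30 mm or knocked over (distance of red_specimen from where it was at the start of the episode above 0.03 m or angle between red_specimen's own z axis and vertical above 0.5 rad).
It also fails if it takes over 72 s, if anything falls off the work surface, if the arm or the gripper's body presses on something with over 40 N, if the wrist force passes 120 N, or if a joint passes its speed limit or range.

### The arm

A 6-joint arm with a two-finger parallel gripper is mounted at the origin on a cart in front of the work surface, level with it; the furniture and walls round the work are solid. World frame = base frame: x ahead of the robot, y to its left, z up, the work surface at z = 0. Lengths are in mm, angles in degrees, forces in N, time in s.
With the tool pointing down it reaches from about 325 to 850 mm from the base axis. Payload 15.5 kg.
Tool frame: the origin (TCP) lies midway between the tips of the shut fingers; the grasp point (between the pads) lies manip.pinch_z behind it (manip.pinch_z is the distance from the TCP to the grasp point, in mm); x points along the fingers, z is the direction in which the jaws open and shut, and the axes are right-handed (so a half turn about x gives the same grasp; the last joint's range is limited). The gripper opens to 91 mm and grips with 3 to 60 N. Pads are 32 mm wide; open, the fingers measure 118 mm over their backs; the gripper's body (76 mm by 178 mm) begins 60 mm behind the grasp point.
Start: joints at [58.929, 28.281, 77.091, -0, 74.628, -5.472], TCP at [270.047, 563.65, 213.915] pointing down, gripper open.
Joint ranges: [-166.48, 166.48], [-47.26, 123.95], [12.59, 153.08], [-70.14, 250.14], [6.76, 159.57], [-176.63, 176.63]. Speed limits (degrees/s): [108.29, 108.29, 147.25, 172.46, 172.46, 172.46].

### API

Orientations are given as [roll, pitch, yaw] about the fixed x, y, z axes, in that order (R = Rz(yaw) Ry(pitch) Rx(roll)).
In Python, from cell import manip gives the robot as it stands. Calls block until the motion is done:
- manip.move_to(position, orientation): joint-space move of the TCP to a pose.
- manip.move_l(position, speed=150, ori=None, stop_force=None): straight line of the TCP; ori=None keeps the orientation; speed is the mean speed in mm/s. With stop_force (N) it stops when the force on the tool has changed by that much, and returns True; else False.
- manip.goto_joints(angles): joint-space move.
- manip.gripper_to(opening): opening from 0.0 (shut) to 1.0 (fully open); the grip force is fixed at half the most; returns when the fingers have stopped.
- manip.hold(seconds).
- manip.inverse_kinematics(position, orientation): joint angles nearest the present ones, or None.
- manip.read_state(): the state.
- manip.read_camera(name): name is "scene" or "top" or "wrist"; returns the picture (400x640x3 uint8, red, green, blue); there is no depth.
- manip.calibration(name): a dict with "K" (3x3 intrinsics, pixels), "eye" and "orientation" of the camera in the world. Camera axes: x right, y up, looking along -z (the intrinsics and any distortion apply to the point x, -y, -z); pixel columns grow to the right and rows downward; lengths in mm; the calibration is good to about 2 mm. The wrist camera is an equidistant fisheye: a pixel r from the principal point sees the ray r / f radians off the axis. A picture is of the moment at which its call begins: read the wrist's pose just before it. calibration takes no time and is no camera call; for the wrist camera it gives the pose at the moment of the call.
A pose or a line that the arm cannot do raises manip.Unreachable and nothing moves.
- manip.close_job(): hands the job in, once; it reports no verdict.
The state is a dict: "clock": time; "joint_positions": joint angles; "joint_velocities": joint speeds; "joint_efforts": joint torques, N m; "ee_pos": TCP position; "ee_rot": TCP orientation; "contact_force": force on the tool from outside, world axes, zero at the start; "torque": the same for the moment, N m; "finger_gap": opening from 0.0 (shut) to 1.0 (fully open).
Only numpy, scipy, OpenCV 4.12 (cv2) and the standard library are available. Lean on these libraries where they do the work, as an engineer would, in place of code of your own. Each camera call takes 0.05 s, during which the arm holds its last target.

## Working session

There is one attempt and no reset: what is moved stays moved. The work goes in short steps, each a Python script; the robot and the scene stay as the last script left them, time stands still between calls to the robot, and variables do not carry over. Pictures are saved under pics/ and viewed, and the job is handed in when it is done.

```bash
ls; mkdir -p pics; python3 - <<'E'
from cell import manip
import cv2
print(manip.read_state()); print(manip.pinch_z)
for n in ["scene","top","wrist"]:
    print(n, manip.calibration(n))
    im=manip.read_camera(n); cv2.imwrite(f"pics/{n}0.png",im[:,:,::-1])
E
```

```text
pics
{'clock': 0.0, 'joint_positions': array([ 5.89285527e+01,  2.83142625e+01,  7.71282938e+01,  5.73266672e-04,
        7.46268526e+01, -5.46961878e+00]), 'joint_velocities': array([ 0.0571746 , -0.10094129, -0.00476367, -0.03493456, -0.0324367 ,
        0.0589828 ]), 'joint_efforts': array([-1.95560374e-04, -8.78836727e+01, -3.81850469e+01,  7.08886888e-02,
        5.33690967e-02, -2.18901386e-05]), 'ee_pos': array([269.84692054, 563.32140711, 213.33813034]), 'ee_rot': array([ 174.07425381,   89.93058891, -121.52772706]), 'contact_force': array([-0.46324567,  0.63155305, -0.35748527]), 'torque': array([ 0.01208234, -0.01354629,  0.04631297]), 'finger_gap': 1.005600675069555}
18.8
scene {'K': array([[373.20768545,   0.        , 320.02004039],
       [  0.        , 373.20768545, 199.49341888],
       [  0.        ,   0.        ,   1.        ]]), 'eye': array([-499.19665182, -651.21307339, 1000.42896303]), 'orientation': array([ 51.15572689,  -1.37633289, -61.64772168])}
top {'K': array([[496.23299672,   0.        , 314.83921463],
       [  0.        , 496.23299672, 203.24997331],
       [  0.        ,   0.        ,   1.        ]]), 'eye': array([ 358.57998685,  -94.21283819, 1923.55565492]), 'orientation': array([  4.40871529,  -0.96437057, -89.71655493])}
wrist {'K': array([[309.70691629,   0.        , 314.23812731],
       [  0.        , 309.70691629, 199.74724312],
       [  0.        ,   0.        ,   1.        ]]), 'eye': array([194.05568437, 599.2780809 , 382.65089994]), 'orientation': array([-1.69901290e+01,  1.75717509e-02,  6.44342782e+01])}
```

View pics/top0.png

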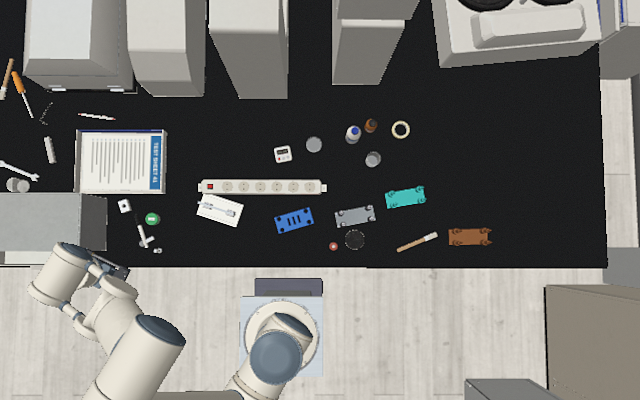

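View pics/scene0.png

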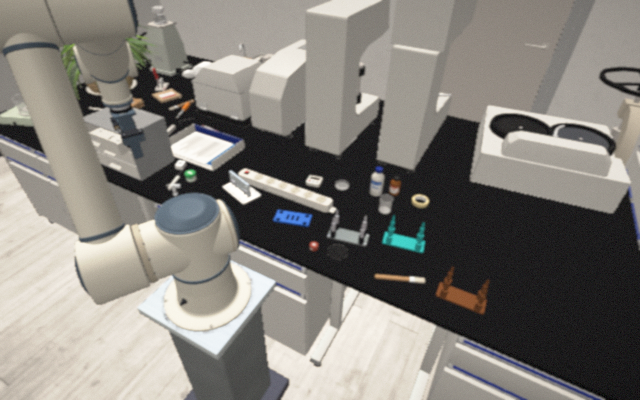

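View pics/wrist0.png

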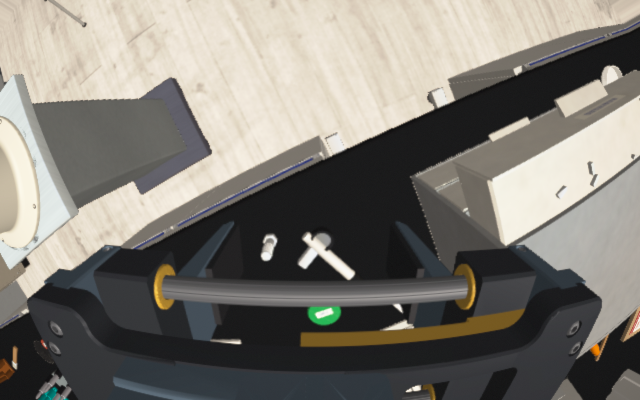

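```bash
cat > h.py <<'E'
from cell import manip
import numpy as np, cv2
from scipy.spatial.transform import Rotation as Ro
def R(o): return Ro.from_euler('xyz',o,degrees=True).as_matrix()
def ray(cal,uv,fish=False):
    K=cal["K"];x=(uv[0]-K[0,2])/K[0,0];y=(uv[1]-K[1,2])/K[1,1]
    if fish:
        r=np.hypot(x,y);s=np.sin(r)/r if r>1e-9 else 1; d=np.array([x*s,-y*s,-np.cos(r)])
    else: d=np.array([x,-y,-1.])
    return R(cal["orientation"])@d
def at_z(cal,uv,z=0,fish=False):
    d=ray(cal,uv,fish);e=np.array(cal["eye"]);return (e+d*(z-e[2])/d[2])[:2]
def proj(cal,P,fish=False):
    p=R(cal["orientation"]).T@(np.array(P,float)-cal["eye"]);x,y,z=p[0],-p[1],-p[2];K=cal["K"]
    if fish:
        r=np.hypot(x,y);t=np.arctan2(r,z);a=t/r if r>0 else 0;x,y=x*a,y*a
    else:x,y=x/z,y/z
    return np.array([K[0,0]*x+K[0,2],K[1,1]*y+K[1,2]])
def save(n,im,crop=None,s=1):
    if crop: im=im[crop[1]:crop[3],crop[0]:crop[2]]
    cv2.imwrite(f"pics/{n}.png",cv2.resize(im,None,fx=s,fy=s,interpolation=cv2.INTER_CUBIC)[:,:,::-1])
def shot(n,fish=True):
    import pickle
    cal=manip.calibration("wrist");im=manip.read_camera("wrist");pickle.dump((cal,im),open(f"pics/{n}.pkl","wb"));save(n,im);return cal,im
def load(n):
    import pickle
    return pickle.load(open(f"pics/{n}.pkl","rb"))
def down(yaw): # jaw direction (tool z) at angle yaw in the plane, tool x down
    c,s=np.cos(np.radians(yaw)),np.sin(np.radians(yaw))
    x=np.array([0,0,-1.]);z=np.array([c,s,0]);y=np.cross(z,x)
    return Ro.from_matrix(np.c_[x,y,z]).as_euler('xyz',degrees=True)
E
python3 - <<'E'
from h import *
im=cv2.imread("pics/top0.png")[:,:,::-1]
save("topc",im,(190,170,510,270),2.5)
cal=manip.calibration("top")
for n,uv,z in [("rack",(220,210),8),("blue",(294,220),8),("stand",(355,216),8),("beaker",(355,240),30),("red",(333,246),10),("jar",(152,219),36)]: print(n,at_z(cal,uv,z))
s=manip.read_state(); M=R(s["ee_rot"]);print(M.round(3))
c=manip.calibration("wrist");print(M.T@(c["eye"]-s["ee_pos"]), (M.T@R(c["orientation"])).round(3))
for y in (0,90,80,100,-90): print(y, manip.inverse_kinematics([430,-50,250],down(y)))
E
```

```text
rack [478.05878867 239.86237709]
blue [441.10697105 -45.60994804]
stand [ 457.93021184 -281.40528042]
beaker [ 365.22875662 -279.13787638]
red [ 341.86808209 -196.34568638]
jar [440.63876792 490.91990524]
[[-0.    -0.902  0.432]
 [-0.001  0.432  0.902]
 [-1.     0.    -0.001]]
[-169.23428652   83.89913763   -0.54531795] [[-0.001  0.292 -0.956]
 [ 0.001  0.956  0.292]
 [ 1.    -0.    -0.001]]
0 [-14.5459624   10.32689659  99.46059126   0.          70.21251215
 -14.5459624 ]
90 [ -14.5459624    10.32689659   99.46059126    0.           70.21251215
 -104.5459624 ]
80 [-14.5459624   10.32689659  99.46059126   0.          70.21251215
 -94.5459624 ]
100 [-1.45459624e+01  1.03268966e+01  9.94605913e+01 -2.54444375e-14
  7.02125121e+01 -1.14545962e+02]
-90 [-14.5459624   10.32689659  99.46059126   0.          70.21251215
  75.4540376 ]<sys>:0: UserWarning: Gimbal lock detected. Setting third angle to zero since it is not possible to uniquely determine all angles.
```

View pics/topc.png

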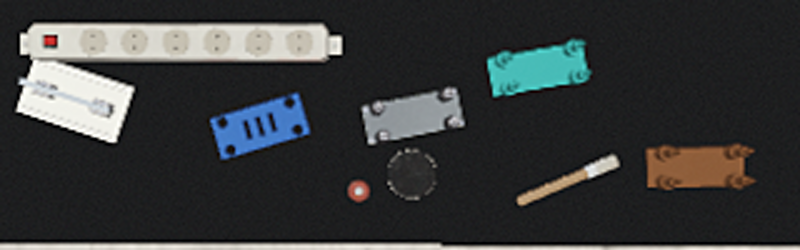

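Stand candidates in the top image: grey with black/steel posts (355,216), teal (405,196), brown (470,237). The grey one fits the described colours. I'll confirm in a close-up.

```bash
python3 -W ignore - <<'E'
from h import *
manip.move_to([440,-110,190],down(0))
shot("b1")
manip.move_to([455,-365,190],down(0))
shot("s1")
print(manip.read_state()["clock"],manip.read_state()["ee_pos"])
E
```

```text
3.7167 [ 455.21829796 -363.30327443  189.99614908]
```

View pics/b1.png

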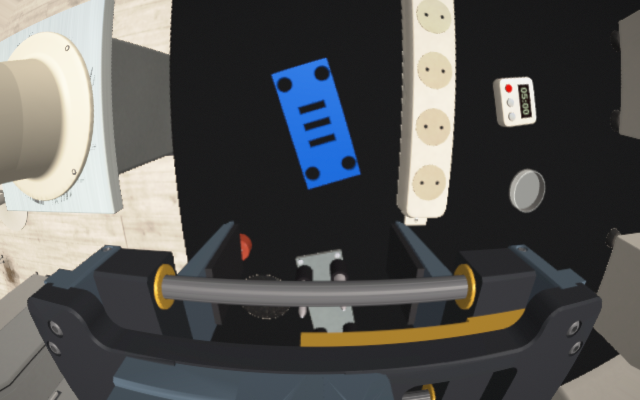

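View pics/s1.png

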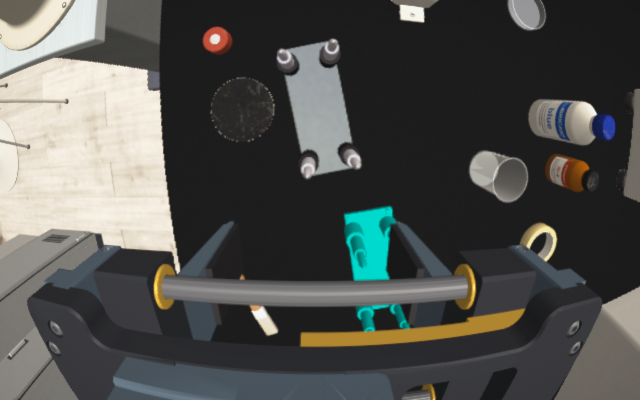

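```bash
python3 - <<'E'
from h import *
c,im=load("b1");save("b1c",im,(260,50,370,200),5) if 0 else save("b1c",im,(255,50,375,200),4)
c,im=load("s1");save("s1c",im,(260,30,380,190),3.75)
E
```

```text
(no output)
```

View pics/b1c.png

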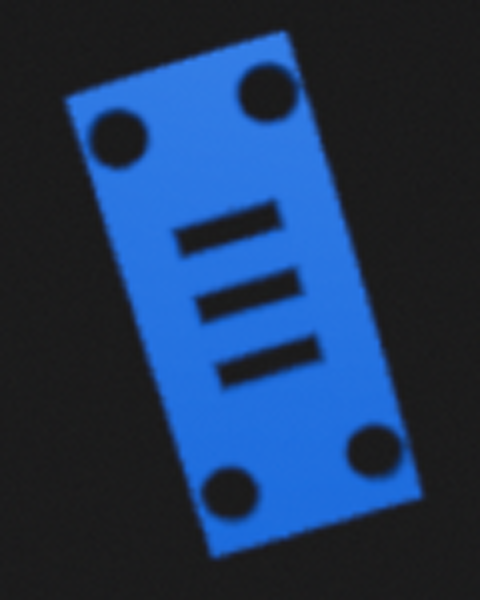

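View pics/s1c.png

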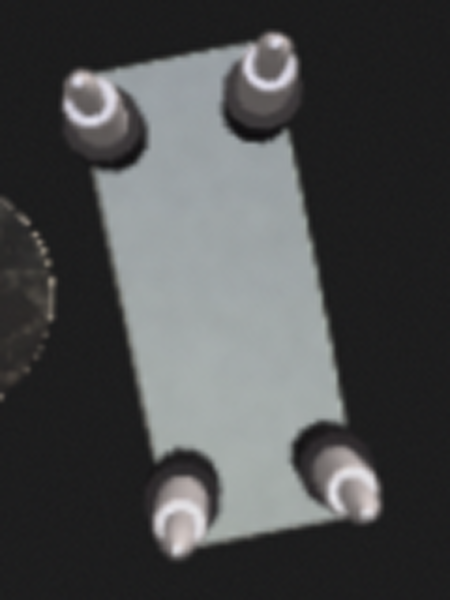

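```bash
cat > fit.py <<'E'
from h import *
from scipy.optimize import least_squares
def fit(cal,uvs,pts,x0):
    # pts local (x,y,z), pose x,y,yaw ; correspondences
    def f(p):
        c,s=np.cos(p[2]),np.sin(p[2])
        return np.concatenate([proj(cal,[p[0]+c*a-s*b,p[1]+s*a+c*b,z],True)-u for (a,b,z),u in zip(pts,uvs)])
    r=least_squares(f,x0);return r.x[0],r.x[1],np.degrees(r.x[2]),r.fun.reshape(-1,2).round(1)
E
python3 - <<'E'
from fit import *
c,_=load("b1")
# image up=+y, image right = +x
h=np.array([(118,139),(268,92),(230,494),(375,451)])/4+[255,50]
k=np.array([(65,98),(287,31),(212,558),(424,495)])/4+[255,50]
H=[(-22,54),(22,54),(-22,-54),(22,-54)];C=[(-32,70),(32,70),(-32,-70),(32,-70)]
print(fit(c,h,[(*a,8) for a in H],[440,-40,0]));print(fit(c,k,[(*a,8) for a in C],[440,-40,0]))
c,_=load("s1")
t=np.array([(80,78),(274,40),(178,552),(365,515)])/3.75+[260,30]
r=np.array([(90,102),(270,72),(180,521),(353,492)])/3.75+[260,30]
print(fit(c,t,[(*a,102) for a in H],[440,-280,0]));print(fit(c,r,[(*a,75) for a in H],[440,-280,0]))
for uv in [(243,108)]: print(at_z(c,uv,66,True),at_z(c,uv,0,True))
print(at_z(c,(217,39),20,True))
E
```

```text
(np.float64(442.7435164991675), np.float64(-44.269553547162396), np.float64(17.069461168900474), array([[-0.3, -0.5],
       [-0. , -0.3],
       [ 0.1,  0.4],
       [ 0.3,  0.4]]))
(np.float64(442.7126718929562), np.float64(-44.813364707213424), np.float64(17.049867862802223), array([[ 0.2, -0.2],
       [-0.4, -0.3],
       [ 0.4,  0. ],
       [-0.2,  0.4]]))
(np.float64(458.9706818418589), np.float64(-281.1144604118864), np.float64(11.32274769881555), array([[-0.5,  0.6],
       [ 0.7,  0.5],
       [-0.5, -0.6],
       [ 0.4, -0.4]]))
(np.float64(459.1829212223939), np.float64(-281.3098430537763), np.float64(11.402877303834556), array([[ 0.1, -0.3],
       [ 0. , -1.7],
       [-0.1,  1.6],
       [-0. ,  0.4]]))
[ 386.53285194 -278.97459936] [ 371.32212353 -278.56548852]
[ 346.18292284 -197.63471558]
```

```bash
python3 -W ignore - <<'E'
from h import *
o=down(17.1)
manip.move_to([442.7,-44.5,60],o)
print(manip.move_l([442.7,-44.5,2.0],speed=60,stop_force=8), manip.read_state()["ee_pos"])
manip.gripper_to(0.5)
s=manip.read_state();print(s["finger_gap"],s["ee_pos"],s["contact_force"])
manip.move_l([442.7,-44.5,140],speed=120)
manip.hold(0.3)
shot("g1")
print(manip.read_state()["finger_gap"],manip.read_state()["clock"],manip.read_state()["contact_force"])
E
```

```text
False [442.86834785 -44.52809875   2.26116673]
0.6960464277162224 [442.80715998 -44.54144065   2.10911167] [-0.44193952 -0.19676434  5.05380963]
0.7009943399457561 8.3167 [-0.41904411  0.42963202 -0.51183741]
```

View pics/g1.png

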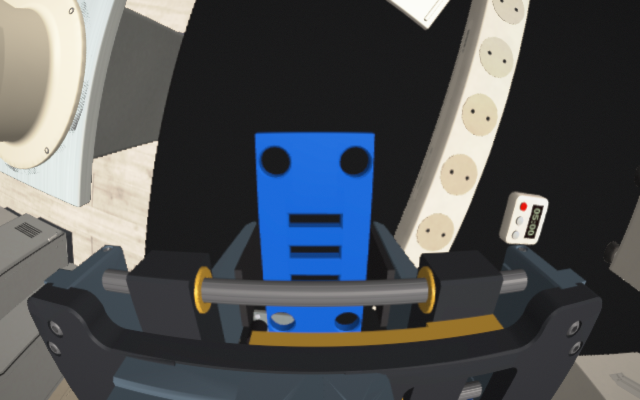

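```bash
python3 -W ignore - <<'E'
from fit import *
c,im=load("g1")
save("g1c",im,(245,120,385,220),5)
manip.move_to([459.1,-281.2,160],down(11.35))
manip.move_l([459.1,-281.2,122],speed=80)
manip.hold(0.3)
c,im=shot("p1"); s=manip.read_state(); print(s["ee_pos"],s["clock"])
save("p1c",im,(245,100,385,220),5)
E
```

```text
[ 459.20459572 -281.30600404  122.27603834] 10.2333
```

View pics/g1c.png

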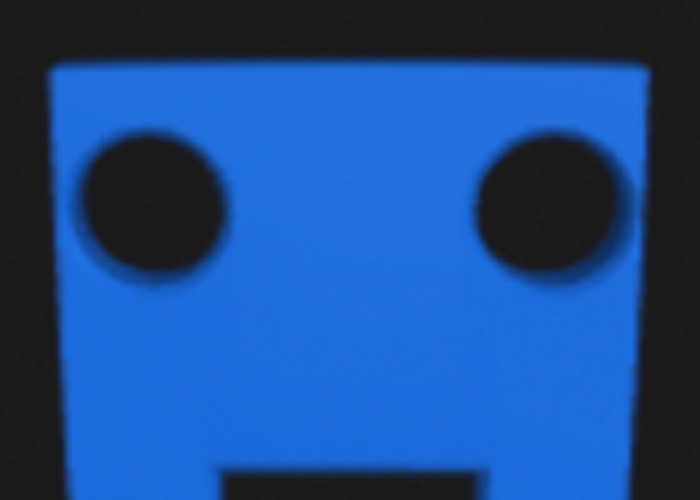

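View pics/p1c.png

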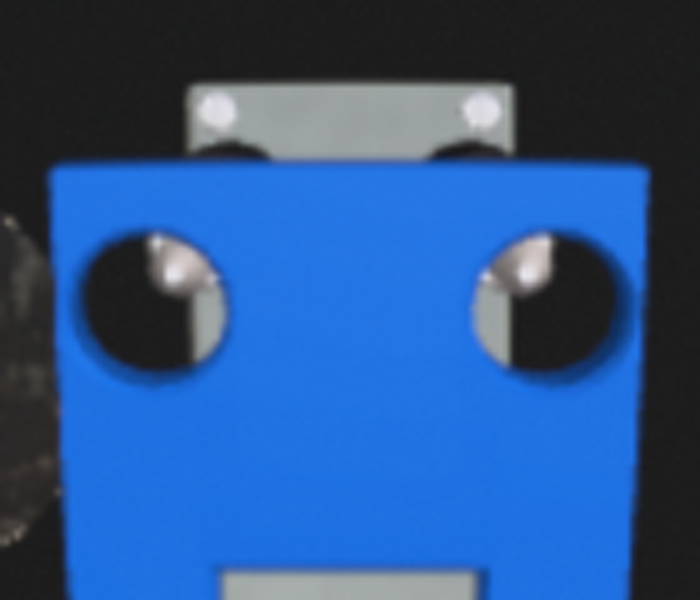

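View pics/p1.png

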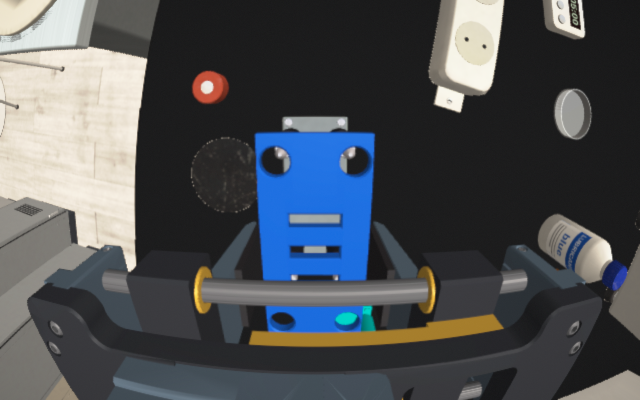

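```bash
python3 -W ignore - <<'E'
from fit import *
c,im=load("p1")
f=lambda a:np.array(a)/5+[245,100]
zt=122.3+5.9
for zz in (zt,):
  print("deck",fit(c,f([(152,307),(551,307),(50,166),(648,166)]),[(-22,54,zz),(22,54,zz),(-32,70,zz),(32,70,zz)],[459,-281,.2]))
print("tips",fit(c,f([(174,271),(528,271)]),[(-22,54,102),(22,54,102)],[459,-281,.2]))
# base top far corners + screws? 
print("base",fit(c,f([(188,86),(514,86)]),[(-30,75,8),(30,75,8)],[459,-281,.2]))
E
```

```text
deck (np.float64(458.8232646679494), np.float64(-280.8258135936486), np.float64(11.466558246502688), array([[-1.3,  0.6],
       [ 0.8,  0.5],
       [-0.2, -0.4],
       [ 0.6, -0.6]]))
tips (np.float64(458.8718613776553), np.float64(-280.5653121674147), np.float64(11.39049481626216), array([[-0.1,  0. ],
       [ 0.1,  0. ]]))
base (np.float64(459.4252963840488), np.float64(-281.2707240293878), np.float64(11.411497969663106), array([[-0.4,  0. ],
       [ 0.4,  0. ]]))
```

```bash
python3 -W ignore - <<'E'
from h import *
p=[459.1,-281.1]
for z in (80,43.5):
    r=manip.move_l([*p,z],speed=50,stop_force=10); s=manip.read_state(); print(z,r,s["ee_pos"],s["contact_force"])
    if r: break
else:
    r=manip.move_l([*p,41.5],speed=15,stop_force=6); s=manip.read_state(); print(r,s["ee_pos"],s["contact_force"])
print(s["clock"])
E
```

```text
80 False [ 459.24707403 -281.22083949   80.23260696] [ 0.00273942 -1.31985725 -1.06785411]
43.5 False [ 459.22858406 -281.20632875   43.6407069 ] [ 0.79665904 -0.52984311 -2.07330674]
True [ 459.43947962 -281.34579751   42.07730919] [-0.32737816  0.99141581  7.51161892]
12.3167
```

```bash
python3 -W ignore - <<'E'
from h import *
manip.gripper_to(0.85)
p=[459.3,-281.2]
manip.move_l([*p,190],speed=150)
manip.move_to([459.3+15,-281.2-80,190],down(0)); manip.hold(0.2)
c,im=shot("s2");save("s2c",im,(240,20,400,190),3.5)
manip.move_to([475,165,200],down(0)); manip.hold(0.2)
c,im=shot("r1");save("r1c",im,(240,0,440,200),3)
print(manip.read_state()["clock"])
E
```

```text
16.725
```

View pics/s2c.png

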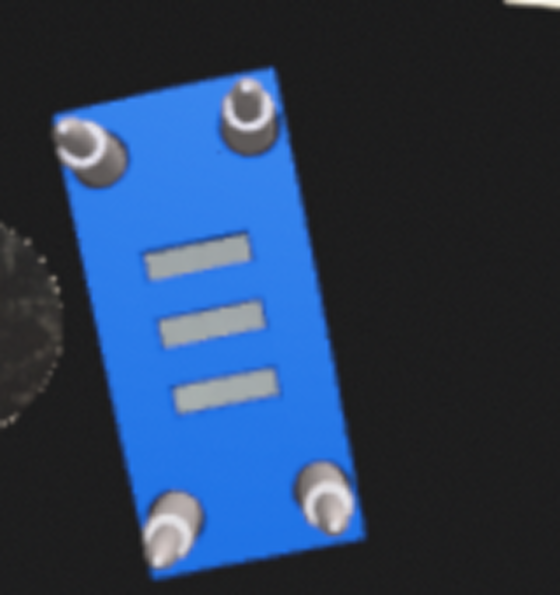

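View pics/r1.png

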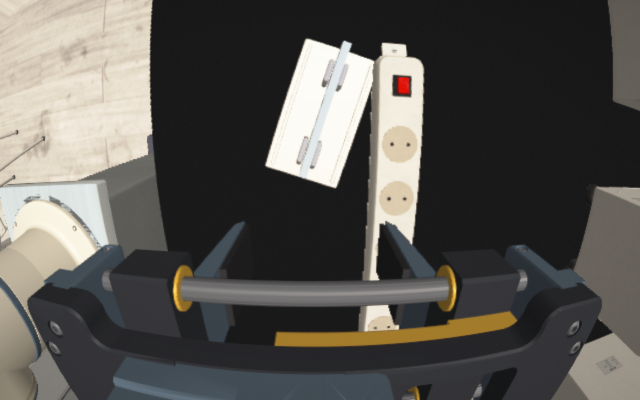

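View pics/r1c.png

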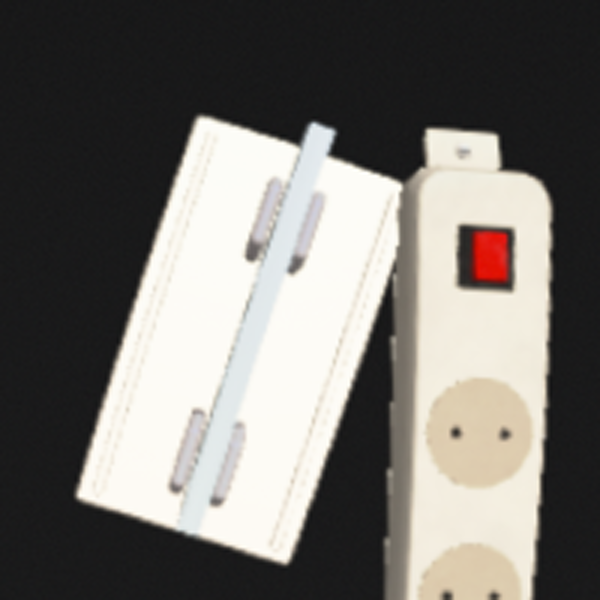

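```bash
python3 -W ignore - <<'E'
from fit import *
c,im=load("r1")
f=lambda a:np.array(a)/3+[240,0]
print(fit(c,f([(200,114),(403,184),(288,564),(78,497)]),[(-45,80,8),(45,80,8),(45,-80,8),(-45,-80,8)],[478,240,-.3]))
print(fit(c,f([(322,128),(190,531)]),[(0,70,72),(0,-70,72)],[478,240,-.3]))
print(fit(c,f([(309,122),(336,131),(179,528),(200,535)]),[(-4,70,72),(4,70,72),(-4,-70,72),(4,-70,72)],[478,240,-.3]))
# power strip edge
print(at_z(c,(375,180),40,True),at_z(c,(375,60),40,True),manip.read_state()["ee_pos"])
E
```

```text
(np.float64(481.9236473899228), np.float64(241.846805874208), np.float64(-17.272277334357856), array([[-2.8, -0.7],
       [ 4. , -0.2],
       [ 0.3,  0. ],
       [-1.4,  0.9]]))
(np.float64(484.74835278805375), np.float64(245.99302504386392), np.float64(-17.700820833689473), array([[ 0.3, -0.9],
       [-0.3,  0.9]]))
(np.float64(484.74720590825837), np.float64(246.1666543286301), np.float64(-17.747005959842316), array([[ 0.7, -0.4],
       [-0.3, -0.7],
       [-0.6,  0.5],
       [ 0.2,  0.6]]))
[541.65829348 169.8782805 ] [538.49714378 300.87176254] [475.21369298 164.5762864  199.95617074]
```

```bash
cat >> h.py <<'E'
def tilt(yaw,t,flip=False):
    # tool x = down tilted by t toward +jaw direction (yaw) ; jaw axis perpendicular
    a=np.array([np.cos(np.radians(yaw)),np.sin(np.radians(yaw)),0]);d=np.array([0,0,-1.]);t=np.radians(t)
    x=np.cos(t)*d+np.sin(t)*a; z=np.cos(t)*a-np.sin(t)*d
    if flip: z=-z
    return Ro.from_matrix(np.c_[x,np.cross(z,x),z]).as_euler('xyz',degrees=True)
E
python3 -W ignore - <<'E'
from h import *
for X in (440,470,500):
  for t in (48,-48):
    for fl in (False,True):
      for yaw in (0,-15):
        q=manip.inverse_kinematics([X,0,40],tilt(yaw,t,fl)); print(X,t,fl,yaw,None if q is None else q.round(0))
for yaw in (-17.7,162.3): print(manip.inverse_kinematics([484.7,246,52],down(yaw)).round(0))
E
```

```text
440 48 False 0 None
440 48 False -15 None
440 48 True 0 None
440 48 True -15 None
440 -48 False 0 [-5. 53. 76. -4. 98. -4.]
440 -48 False -15 [-10.  53.  77.   3.  98.   3.]
440 -48 True 0 [ -5.  53.  76.  -4.  98. 176.]
440 -48 True -15 [ -10.   53.   77.    3.   98. -177.]
470 48 False 0 None
470 48 False -15 [   2.   63.  151.  193.   80. -170.]
470 48 True 0 None
470 48 True -15 [  2.  63. 151. 193.  80.  10.]
470 -48 False 0 [ -5.  55.  71.  -4. 102.  -4.]
470 -48 False -15 [-10.  55.  72.   4. 101.   4.]
470 -48 True 0 [ -5.  55.  71.  -4. 102. 176.]
470 -48 True -15 [ -10.   55.   72.    4.  101. -176.]
500 48 False 0 [-15.  59. 148. 169.  75. 173.]
500 48 False -15 [   2.   55.  145.  194.   67. -174.]
500 48 True 0 [-15.  59. 148. 169.  75.  -7.]
500 48 True -15 [  2.  55. 145. 194.  67.   6.]
500 -48 False 0 [ -4.  57.  66.  -3. 105.  -4.]
500 -48 False -15 [-10.  57.  67.   4. 104.   5.]
500 -48 True 0 [ -4.  57.  66.  -3. 105. 176.]
500 -48 True -15 [ -10.   57.   67.    4.  104. -175.]
[21. 34. 98. -0. 48. 38.]
[  21.   34.   98.   -0.   48. -142.]
```

```bash
python3 -W ignore - <<'E'
from h import *
c,im=load("b1")
for uv in [(400,215),(399,130),(403,20)]: print([at_z(c,uv,z,True).round(0) for z in (0,40)])
c,im=load("b1"); print("bench edge",at_z(c,(172,100),0,True))
for xe in (365,375,385):
  t=np.radians(48); print(xe,manip.inverse_kinematics([xe+44*np.sin(t),0,44*np.cos(t)],tilt(0,-48)))
E
```

```text
[array([ 548., -156.]), array([ 536., -142.])]
[array([540., -50.]), array([528., -47.])]
[array([543.,  85.]), array([532.,  72.])]
bench edge [265.35550037  -8.7588031 ]
365 [-5.18279392 52.22130975 83.27193871 -3.85255209 92.38461031 -3.63373124]
375 [-5.10520606 52.68062592 81.66240967 -3.79889868 93.5359257  -3.65568482]
385 [-5.02990992 53.15506914 80.03572124 -3.74836311 94.68925129 -3.67731593]
```

```bash
python3 -W ignore - <<'E'
from h import *
manip.gripper_to(0.5)
o=down(-17.7)
manip.move_to([484.7,246,90],o)
print(manip.move_l([484.7,246,52],speed=60,stop_force=10))
manip.gripper_to(0.0)
s=manip.read_state();print(s["finger_gap"]*91,s["ee_pos"],s["contact_force"])
manip.move_l([484.7,246,140],speed=80)
manip.hold(0.2)
s=manip.read_state();print(s["finger_gap"]*91,s["contact_force"],s["clock"])
c,im=shot("a1")
E
```

```text
False
7.858723718119435 [484.73081404 246.00417575  52.0641848 ] [ 0.58647726 -0.51586717  0.86286782]
7.866046263810697 [ 0.3214945   0.66296724 -1.98888079] 20.8833
```

View pics/a1.png

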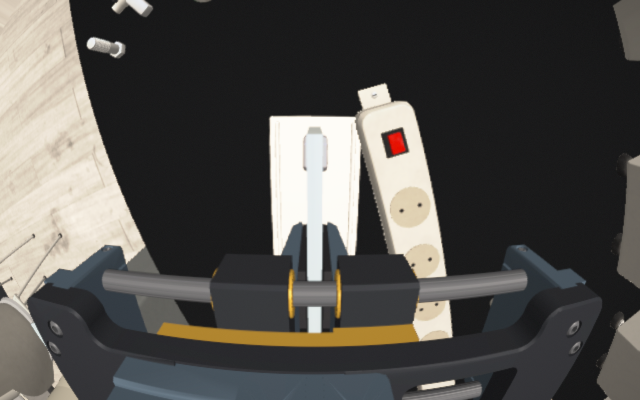

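```bash
python3 -W ignore - <<'E'
from h import *
xt=365+33
manip.move_to([xt+20,0,150],down(0))
manip.move_l([xt,0,90],speed=120,ori=tilt(0,-48))
r=manip.move_l([xt,0,31.5],speed=60,stop_force=6)
s=manip.read_state();print(r,s["ee_pos"],s["contact_force"],s["clock"])
save("t1",manip.read_camera("scene"),(220,130,420,300),4)
c,im=shot("t1w")
E
```

```text
True [3.97811964e+02 7.21238086e-03 3.20988610e+01] [4.07373198 0.60862622 7.66452841] 23.85
```

View pics/t1.png

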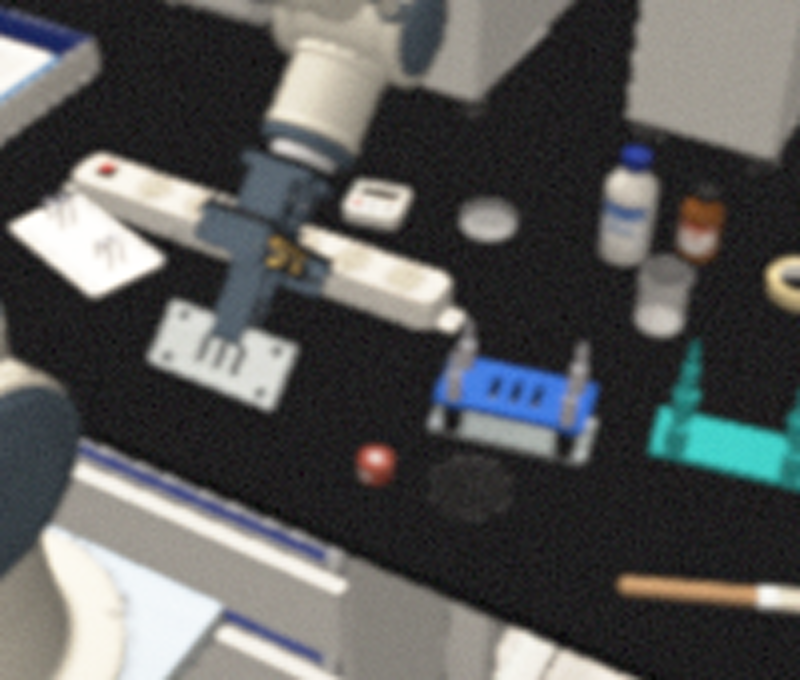

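```bash
python3 -W ignore - <<'E'
from h import *
manip.gripper_to(0.19)
s=manip.read_state();p=np.array(s["ee_pos"]);d=R(s["ee_rot"])[:,0];print(s["finger_gap"]*91,s["contact_force"])
q=p-22.5*d
print(manip.move_l(list(q),speed=80,stop_force=15))
manip.move_l([q[0]-5,0,140],speed=150)
s=manip.read_state();print(s["ee_pos"],s["contact_force"],s["clock"])
manip.move_to([410,-85,190],down(0));manip.hold(.2)
c,im=shot("f1");save("f1c",im,(220,20,400,200),3.3);print(manip.read_state()["clock"])
E
```

```text
17.457611354898333 [ 1.1272377  -0.48139861 -0.0544494 ]
False
[4.08923291e+02 1.24045947e-02 1.39486162e+02] [-0.0369096  -0.48765956 -0.68608792] 25.5333
26.6333
```

View pics/f1.png

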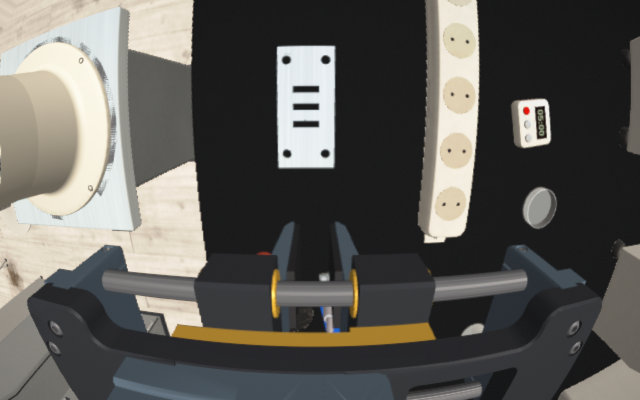

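View pics/f1c.png

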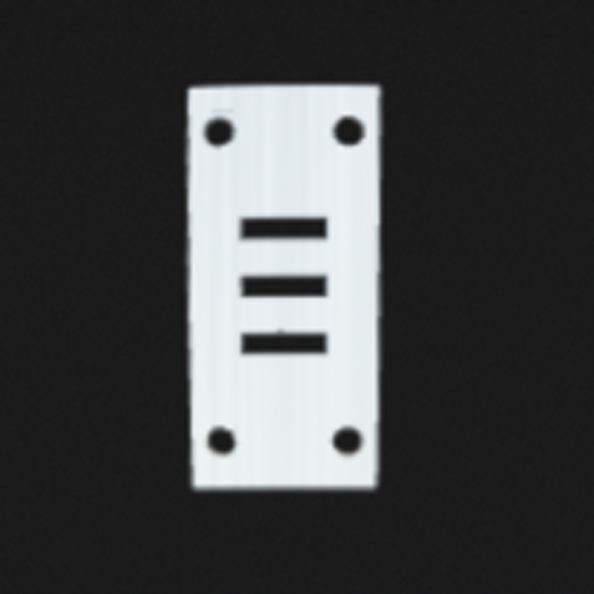

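```bash
python3 -W ignore - <<'E'
from fit import *
c,im=load("f1")
f=lambda a:np.array(a)/3.3+[220,20]
H=[(-22,54,8),(22,54,8),(-22,-54,8),(22,-54,8)];C=[(-32,70,8),(32,70,8),(32,-70,8),(-32,-70,8)]
a=fit(c,f([(218,132),(348,131),(221,440),(347,440)]),H,[400,0,0])
b=fit(c,f([(188,86),(380,85),(377,488),(193,489)]),C,[400,0,0]);print(a,b)
x,y=(a[0]+b[0])/2,(a[1]+b[1])/2;yaw=(a[2]+b[2])/2
manip.gripper_to(1.0)
o=down(yaw)
manip.move_to([x,y,60],o)
print(manip.move_l([x,y,2.0],speed=60,stop_force=8), manip.read_state()["ee_pos"])
manip.gripper_to(0.5)
s=manip.read_state();print(s["finger_gap"],s["ee_pos"])
manip.move_l([x,y,170],speed=120)
manip.move_to([459.1,-281.1,170],down(11.4))
manip.move_l([459.1,-281.1,122],speed=80)
manip.hold(0.3)
c,im=shot("p2"); s=manip.read_state(); print(s["ee_pos"],s["clock"],s["finger_gap"])
save("p2c",im,(245,100,385,220),5)
E
```

```text
(np.float64(399.7836525187892), np.float64(0.34631595246306557), np.float64(0.10641719828615666), array([[-0.1, -0.5],
       [ 0.1, -0.6],
       [-0.2,  0.6],
       [ 0.2,  0.5]])) (np.float64(400.0426035565379), np.float64(0.09096997239800184), np.float64(0.08377300881508), array([[ 0.3,  0.3],
       [-0.3,  0.1],
       [-0.2, -0.1],
       [ 0.2, -0.3]]))
False [4.00062799e+02 2.11740613e-01 2.24199582e+00]
0.6975657052089037 [4.00031871e+02 2.06325252e-01 2.10751955e+00]
[ 459.19553028 -281.19577645  122.23652067] 33.8917 0.6980859702496958
```

View pics/p2c.png

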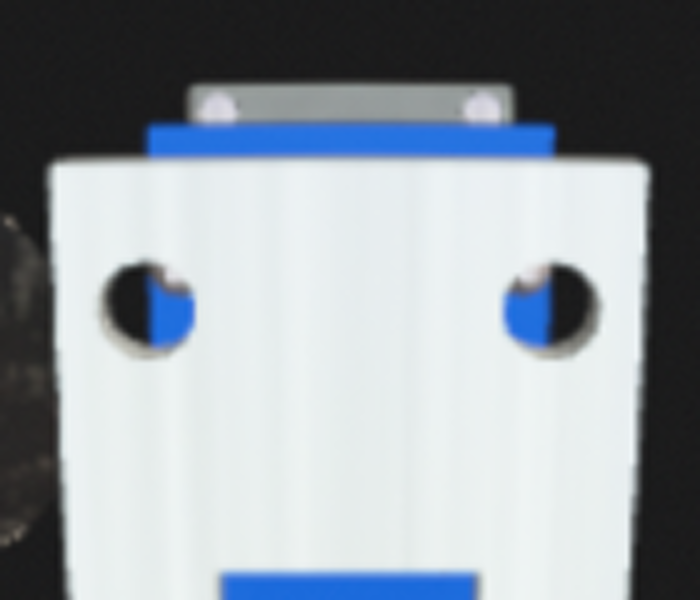

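```bash
python3 -W ignore - <<'E'
from h import *
p=[459.1,-281.1]
for z,v in ((98,40),(79,30)):
    r=manip.move_l([*p,z],speed=v,stop_force=8); s=manip.read_state(); print(z,r,s["ee_pos"],s["contact_force"])
    if r: break
else:
    r=manip.move_l([*p,76.3],speed=12,stop_force=6); s=manip.read_state(); print(r,s["ee_pos"],s["contact_force"])
print(s["clock"])
c,im=shot("p3");save("p3c",im,(245,100,385,220),5)
E
```

```text
98 False [ 459.15996484 -281.15350688   98.01817723] [-0.71281937 -1.08316455 -2.5473295 ]
79 False [ 459.1597556  -281.13734256   79.04042722] [-0.84147909  0.64332659 -2.36243027]
True [ 459.34451308 -281.27964204   77.06666123] [-0.2042467   0.25780966  6.47840051]
35.6833
```

View pics/p3c.png

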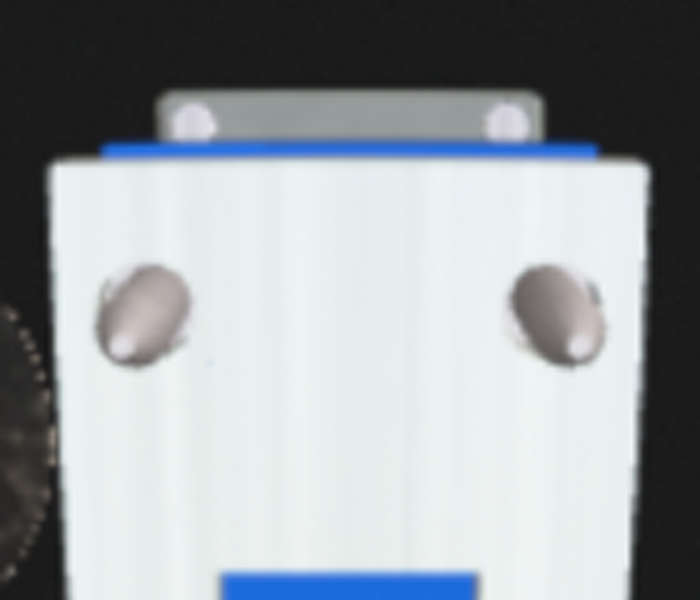

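Contact came at the expected seat height (TCP 77.1), with the pins through the holes at (274,163) and (356,163). Next I release, back off and check.

```bash
python3 -W ignore - <<'E'
from h import *
manip.gripper_to(0.85)
manip.move_l([459.3,-281.2,200],speed=150)
manip.move_to([474,-361,190],down(0)); manip.hold(0.2)
c,im=shot("e1");save("e1c",im,(240,20,400,190),3.5)
manip.move_to([470,60,300],down(0)); manip.hold(.2)
save("e2",manip.read_camera("scene"),(260,170,440,290),4.4)
s=manip.read_state();print(s["clock"],s["contact_force"])
E
```

```text
39.6667 [-0.66211535  0.07603225  0.53600992]
```

View pics/e1c.png

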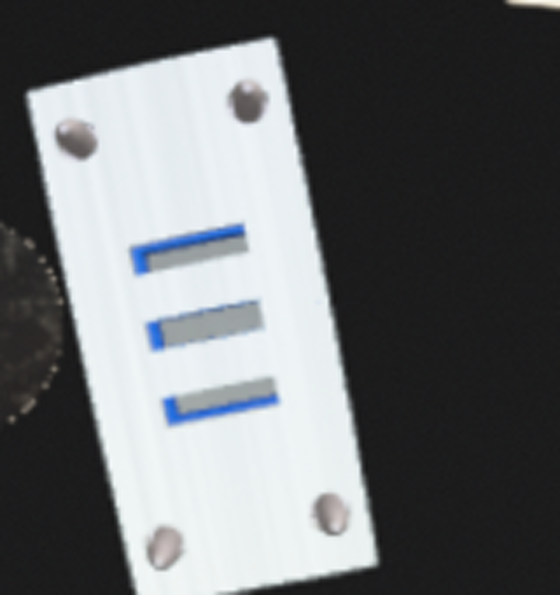

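View pics/e2.png

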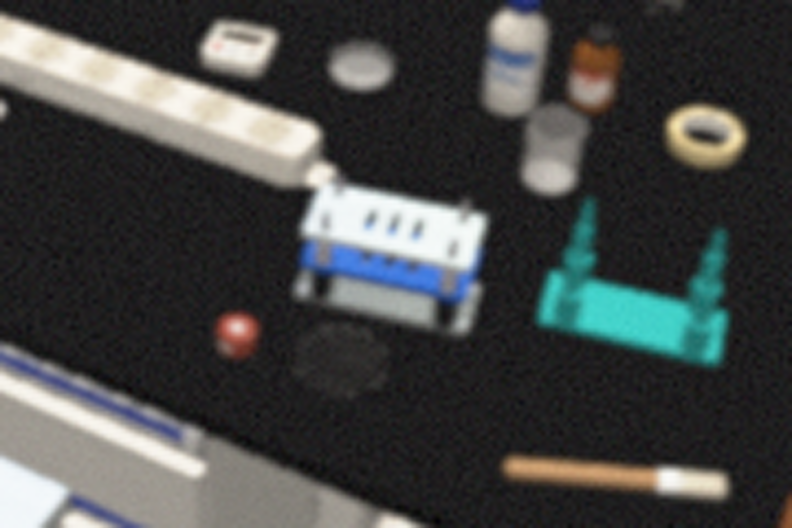

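Both pictures show the decks level on the stand, with the four pins through. The beaker and the red specimen stand where they did. I'm handing in.

```bash
python3 -W ignore - <<'E'
from h import *
manip.close_job()
E
```

```text
the job is handed in; nothing more can be done
```

The stand is assembled and the job was handed in at about 40 s of the 72 s allowed. The system reports no verdict, so the result rests on my own checks.

- **Blue deck:** I lowered it over the four posts of the grey stand. Contact came with the tool tip at 42.1 mm, the height expected for the deck seated on the black sleeves. A picture afterwards showed all four posts through the holes.
- **Aluminium deck:** I lifted it from the rack, set its lower edge on the bench at a 48° tilt and let it fold flat. I then took it by its long sides and lowered it over the same posts. Contact came at 77.1 mm, the height expected for the upper shoulders.
- **Last checks:** The final wrist and scene pictures show the four pins through the aluminium deck, with both decks looking level and aligned. The red specimen and the clear beaker at the back looked unmoved. The arm was clear of everything. I did not photograph the green jar again, but the arm stayed well away from it after the start.
- **Disagreement:** Two image estimates of the aluminium deck's position along its length differed by about 0.5 mm before lowering. That was within the hole clearance, so I went ahead.

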